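Roll the flask into its bottle rest

TASK

The steel flask is lying loose on the desk beside the wooden bottle rest: with the fingers against its side, roll it over the desk and up the rest's ramp until it lies in the V, then push it endways by its cap until its base is up against the rest's end plate. Do not grip, lift, stand up or fling the flask, do not disturb the other things on the desk, and leave the flask lying still, with the robot clear of it.

Things in the scene. Friction and masses are not known exactly. Their poses are not given: they have to be found in the camera images.
- flask_center (a point): Point on the axis of the steel flask, half-way along its 180 mm (30 mm above the desk). x axis: along the flask from cap to base; y and z turn with it as it rolls. Steel part: 60 mm in diameter, from x = -55 to +90 mm (flat base); black cap: 52 mm in diameter, from x = -90 to -55 mm. 0.25 to 0.5 kg. Smooth; on the desk it rolls along its own heading and is hard to turn; on the ramp it settles square against two fingers.
- rest: Wooden bottle rest, fixed; place and yaw vary. Origin: centre of its underside. x axis along the V, away from the robot; y across; z up. Section, the same from x = -90 to +90 mm: ramps rise at 17 degrees from y = +/-84 mm to lips 16 mm high at y = +/-32 mm; from these the V's flanks fall at 30 degrees to desk level near y = 0. The near end is open.
- rest_stop (a point): Middle of the inner face of the rest's end plate, at x = +90 mm on the rest, 32 mm up; same axes as the rest. The plate is 10 mm thick, 100 mm wide, 60 mm high. The flask lying in the V has its axis at y = 0, 32 mm above the desk (46 mm when crossing a lip). At the start the flask base stands 30 to 60 mm short of the plate, measured along x.
- calculator: Pocket calculator lying flat, 155 x 78 x 15 mm, on the other side of the rest from the flask. Origin: centre of its underside. Not to be disturbed.
- phone: Phone lying flat on the right, near the laptop, 155 x 75 x 9 mm. Origin: centre of its underside. Not to be disturbed.
- mug: White mug standing just beyond the end plate, 80 mm in diameter, 92 mm high, handle on its y side. Origin: centre of its underside. Not to be disturbed.
- mouse: Black computer mouse near the robot, 100 x 58 x 34 mm. Origin: centre of its underside. Not to be disturbed.
- glue_stick: White glue stick standing near the robot, 28 mm in diameter, 95 mm high. Origin: centre of its underside. Not to be disturbed.
- power_bank: Power bank lying flat near the robot, 70 x 140 x 16 mm. Origin: centre of its underside. Not to be disturbed.
- gadget_box: Small carton standing well to the left, 55 x 85 x 130 mm. Origin: centre of its underside. Not to be disturbed.
- flask_base (a point): Centre of the flask's flat base (x = +90 mm on the flask).
- flask_cap (a point): Centre of the cap's flat end face (x = -90 mm on the flask).
- flask: The flask as a whole; same frame as flask_center. At the start it lies on its side, left or right of the rest and about side by side with it (up to 6 degrees askew), cap end nearer the robot.
There are look-alikes about, which are no part of the job. What is meant by the flask is not pink, red or yellow, and is the larger of those in its own colour.

How it is judged:
By the outcome, as a careful person would: the job done as asked, in the order asked, and still so for the second after the job is handed in, with the robot touching nothing.
It also fails if it takes over 61 s, if anything falls off the work surface, if the arm or the gripper's body presses on something with over 40 N, if the wrist force passes 120 N, or if a joint passes its speed limit or range.

ROBOT

A 7-joint arm with a two-finger parallel gripper is mounted at the origin on the work surface. World frame = base frame: x ahead of the robot, y to its left, z up, the work surface at z = 0. Lengths are in m, angles in rad, forces in N, time in s.
With the tool pointing down it reaches from about 0.425 to 0.925 m from the base axis. Payload 6.8 kg.
Tool frame: the origin (TCP) lies midway between the tips of the shut fingers; the grasp point (between the pads) lies 19 mm behind it; y points along the fingers, z is the direction in which the jaws open and shut, and the axes are right-handed (so a half turn about y gives the same grasp; the last joint's range is limited). The gripper opens to 85 mm and grips with 20 to 120 N. Pads are 22 mm wide; open, the fingers measure 114 mm over their backs; the gripper's body (76 mm by 85 mm) begins 54 mm behind the grasp point. The pads swing forward as they close: fully open they stand 13 mm farther back than shut.
Start: joints at [1.149, 0.477, 0.022, 1.555, -0.011, 1.109, -0.083], TCP at [0.208, -0.642, 0.198] pointing down, gripper open.
Joint ranges: [-2.96, 2.96], [-0.34, 2.1], [-1.41, 1.46], [0.24, 2.44], [-1.37, 4.51], [0.17, 1.92], [-2.96, 2.96]. Speed limits (rad/s): [2.39, 2.39, 3.14, 3.14, 3.14, 3.14, 3.14].

INTERFACE

Orientations are given as a unit quaternion [w, x, y, z].
In Python, from station import bot gives the robot as it stands. The module is installed in compiled form; this text tells all that it offers.
- The arm moves only by the shell command python3 -m crank 'ROWS' [FORCE]. ROWS is JSON, a list of rows, each an object with "linear": the shift along the tool's x, y, z in m, a list of three; "dr": the turn, a rotation vector about the tool's x, y, z in degrees, a list of three; "hand": the gripper command: -1 is shut, 1 is fully open, values between are in proportion. A call has 1 to 10 rows; each row is the pose to reach, as a shift and turn from the pose commanded when the call began, along the tool's axes at that moment; what a row does not reach only later rows make up. A row lasts 1/12 s, in which the tool goes at most 41.7 mm and 7.16 degrees, less where a joint would pass 70% of its speed; a pose out of reach is approached as far as the arm can. A call with a gripper value outside its range is refused whole. The fingers move at their own pace and stop on an object; FORCE is the grip in N (left out, the last holds). Time passes only in rows, so rows that repeat a pose let the fingers close. It gives the time, the measured TCP pose, the force and the opening at its end, in the units of the state.
- bot.get_obs(): the state, without advancing time (a new reading comes with each control period).
- bot.read_camera(name): name is "scene" or "top" or "wrist"; returns the picture (480x640x3 uint8, blue, green, red); there is no depth.
- bot.camera_params(name): a dict with "K" (3x3 intrinsics, pixels), "k1" (the pictures are not rectified: a ray, as slopes to the right and down, at radius r is drawn at 1 + k1 r^2 times it, then the intrinsics apply), "R" (3x3) and "t" (3): a world point X has camera coordinates R X + t; the wrist camera has in their place "hand_eye" (4x4, takes a point from camera to tool coordinates, whose origin is the TCP and whose axes are the tool frame's). Camera axes: x right, y down, z forward; pixel columns grow to the right and rows downward; lengths in m; the calibration is good to about 2 mm. A picture is of the moment at which its call begins: read the wrist's pose just before it. camera_params takes no time and is no camera call.
- bot.hand_in(): hands the job in, once; it reports no verdict.
Trained networks look in the newest picture that a camera, given by its name, has taken for a name from the list of things; names that differ only in an ending like _2 or _b are one class to them, and where a whole thing is asked for, a point or a joint stands for the part that bears it (a point fixed in the world has none). Each returns a list of dicts, best first, with "score" (0 to 1); they miss things now and then, are a little off and sometimes report something else, mostly with a low value. They report only what shows in the picture. A call takes as long as a camera call. They do not tell look-alikes from the thing itself.
- bot.search_frame(camera, target): "extent" ([left, top, right, bottom] in pixels, round what is visible of it).
- bot.cut_out(camera, target): "pixels" (480x640 bool, what is visible of it) and "extent" ([left, top, right, bottom] in pixels, round what is visible of it).
- bot.place_of(camera, target): "xy" ([column, row] in pixels: a listed point, or the origin of a listed thing).
The state is a dict: "t": time; "q": joint angles; "joint_vel": joint speeds; "joint_torque": joint torques, N m; "eef_pos": TCP position; "tool_rot": TCP orientation; "contact_force": force on the tool from outside, world axes, zero at the start; "torque": the same for the moment, N m; "gripper_width": opening from 0.0 (shut) to 1.0 (fully open).
Only numpy, scipy, OpenCV 4.12 (cv2) and the standard library are available. Lean on these libraries where they do the work, as an engineer would, in place of code of your own. Each camera call takes 0.05 s, during which the arm holds its last target. There are 200 camera calls.

## Working session

There is one attempt and no reset: what is moved stays moved. The work goes in short steps, Python scripts to look and compute and a shell command to move; the robot and the scene stay as the last step left them, time stands still between calls to the robot, and variables do not carry over. Pictures are saved under pics/ and viewed, about 8 in all and at most 12, crops included, and the job is handed in when it is done.

```bash
mkdir -p pics; cat > h.py <<'E'
import numpy as np, cv2
from station import bot
from scipy.spatial.transform import Rotation as Rn
def ray(cam,uv,z):
    p=bot.camera_params(cam);K=np.array(p["K"]);k=p["k1"]
    uv=np.atleast_2d(uv).astype(float)
    d=np.c_[(uv[:,0]-K[0,2])/K[0,0],(uv[:,1]-K[1,2])/K[1,1]];s=d.copy()
    for _ in range(20): s=d/(1+k*(s**2).sum(1))[:,None]
    if "hand_eye" in p:
        o=bot.get_obs();q=o["tool_rot"];T=np.eye(4);T[:3,:3]=Rn.from_quat([q[1],q[2],q[3],q[0]]).as_matrix();T[:3,3]=o["eef_pos"]
        M=T@np.array(p["hand_eye"]);R=M[:3,:3];c=M[:3,3]
    else:
        R=np.array(p["R"]).T;c=-R@np.array(p["t"])
    w=np.c_[s,np.ones(len(s))]@R.T
    return c+w*((z-c[2])/w[:,2])[:,None]
def toolR():
    q=bot.get_obs()["tool_rot"];return Rn.from_quat([q[1],q[2],q[3],q[0]]).as_matrix()
E
python3 - <<'E'
from h import *
o=bot.get_obs();print({k:np.round(v,3).tolist() for k,v in o.items()});print(toolR().round(3))
for c in ("top","scene"):
    im=bot.read_camera(c);cv2.imwrite(f"pics/{c}0.png",im)
    for n,z in (("flask_center",.03),("flask_base",.03),("flask_cap",.03),("rest",0),("rest_stop",.032),("mug",0),("calculator",0),("mouse",0),("glue_stick",0),("power_bank",0),("gadget_box",0),("phone",0)):
        if c=="scene" and n not in("flask_center","flask_base","flask_cap","rest","rest_stop"):continue
        for r in bot.place_of(c,n)[:3]:
            print(c,n,round(r["score"],2),np.round(r["xy"]).tolist(),ray(c,r["xy"],z)[0].round(3).tolist())
E
```

```text
{'t': 0.0, 'q': [1.149, 0.478, 0.022, 1.556, -0.012, 1.109, -0.083], 'joint_vel': [-0.002, 0.0, -0.002, 0.001, -0.0, -0.001, -0.0], 'joint_torque': [0.0, -59.645, 1.608, -28.119, 0.012, 0.009, 0.0], 'eef_pos': [0.208, -0.641, 0.197], 'tool_rot': [0.11, -0.111, 0.699, -0.698], 'contact_force': [-0.572, 0.429, -0.121], 'torque': [-0.014, -0.052, -0.024], 'gripper_width': 0.998}
[[-0.951 -0.001  0.309]
 [-0.309  0.002 -0.951]
 [ 0.    -1.    -0.002]]
top flask_center 0.95 [307.0, 284.0] [0.373, 0.003, 0.03]
top flask_center 0.89 [418.0, 349.0] [0.188, -0.298, 0.03]
top flask_center 0.6 [416.0, 200.0] [0.607, -0.314, 0.03]
top flask_base 0.92 [362.0, 171.0] [0.693, -0.163, 0.03]
top flask_base 0.81 [330.0, 305.0] [0.315, -0.061, 0.03]
top flask_base 0.76 [441.0, 378.0] [0.109, -0.358, 0.03]
top flask_cap 0.94 [354.0, 231.0] [0.519, -0.132, 0.03]
top flask_cap 0.87 [400.0, 325.0] [0.255, -0.251, 0.03]
top flask_cap 0.65 [373.0, 154.0] [0.744, -0.196, 0.03]
top rest 0.63 [281.0, 189.0] [0.653, 0.069, 0.0]
top rest_stop 0.28 [132.0, 206.0] [0.604, 0.491, 0.032]
top mug 0.62 [294.0, 138.0] [
[... 423 characters left out ...]
1, 0.499, 0.0]
top phone 0.93 [469.0, 237.0] [0.5, -0.467, 0.0]
scene flask_center 0.93 [298.0, 303.0] [0.62, -0.142, 0.03]
scene flask_center 0.91 [234.0, 349.0] [0.621, -0.316, 0.03]
scene flask_center 0.91 [332.0, 377.0] [0.805, -0.211, 0.03]
scene flask_base 0.71 [315.0, 328.0] [0.696, -0.158, 0.03]
scene flask_base 0.66 [255.0, 330.0] [0.614, -0.256, 0.03]
scene flask_base 0.66 [105.0, 232.0] [0.117, -0.357, 0.03]
scene flask_cap 0.96 [170.0, 243.0] [0.26, -0.256, 0.03]
scene flask_cap 0.86 [316.0, 218.0] [0.44, 0.072, 0.03]
scene flask_cap 0.76 [274.0, 274.0] [0.518, -0.13, 0.03]
scene rest 0.92 [371.0, 273.0] [0.654, 0.061, 0.0]
scene rest_stop 0.9 [398.0, 293.0] [0.753, 0.043, 0.032]
```

View pics/top0.png

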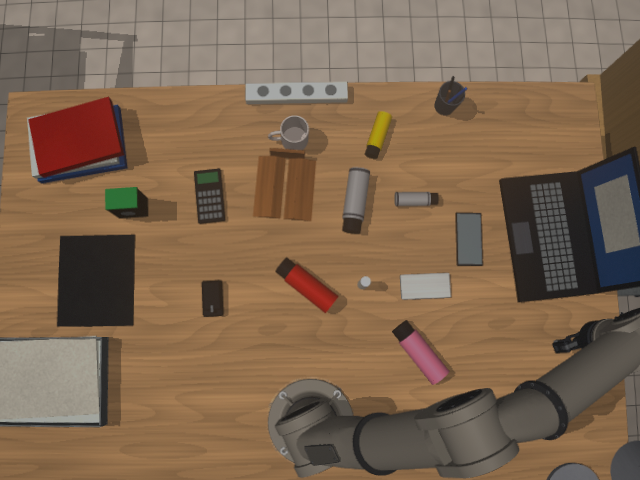

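View pics/scene0.png

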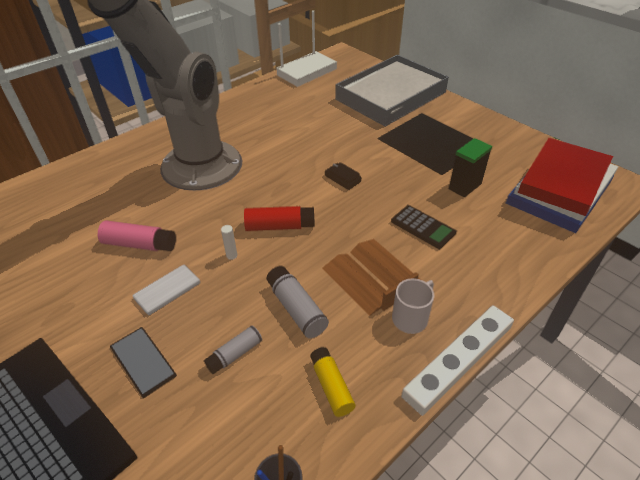

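Candidates in the top view are red (307,286), pink (420,352), yellow (378,135), small grey (416,199) and large grey (356,200). By the description, I choose the large grey one at (356,200). I'll check it in a close crop and fit the rest pose.

```bash
python3 - <<'E'
from h import *
im=bot.read_camera("top")
for n in ("flask","rest"):
    for r in bot.cut_out("top",n)[:4]:
        m=r["pixels"].astype(np.uint8);b=cv2.boxPoints(cv2.minAreaRect(cv2.findNonZero(m)))
        print(n,round(r["score"],2),np.round(r["extent"]).tolist(),b.round(1).tolist())
        print(ray("top",b,.03 if n=="flask" else 0.0).round(3)[:,:2].tolist())
cv2.imwrite("pics/crop.png",cv2.resize(im[125:245,240:400],None,fx=5,fy=5,interpolation=cv2.INTER_CUBIC))
E
```

```text
flask 0.98 [341.0, 171.0, 372.0, 234.0] [[339.20001220703125, 229.60000610351562], [348.29998779296875, 165.89999389648438], [370.0, 169.0], [360.8999938964844, 232.6999969482422]]
[[0.525, -0.092], [0.709, -0.124], [0.698, -0.186], [0.515, -0.153]]
flask 0.85 [396.0, 194.0, 438.0, 208.0] [[394.0, 192.0], [436.0, 192.0], [436.0, 206.0], [394.0, 206.0]]
[[0.63, -0.251], [0.628, -0.372], [0.587, -0.369], [0.589, -0.249]]
flask 0.84 [366.0, 111.0, 392.0, 157.0] [[361.8999938964844, 156.3000030517578], [377.79998779296875, 108.5999984741211], [392.5, 113.5], [376.6000061035156, 161.1999969482422]]
[[0.737, -0.164], [0.88, -0.216], [0.865, -0.259], [0.721, -0.206]]
flask 0.8 [276.0, 261.0, 337.0, 311.0] [[272.29998779296875, 272.3999938964844], [286.6000061035156, 254.5], [338.70001220703125, 296.1000061035156], [324.29998779296875, 314.1000061035156]]
[[0.408, 0.097], [0.458, 0.056], [0.339, -0.085], [0.291, -0.044]]
rest 0.66 [251.0, 149.0, 315.0, 220.0] [[252.39999389648438, 217.3000030517578], [256.79998779296875, 146.3000030517578], [316.20001220703125, 150.0], [311.79998779296875, 221.0]]
[[0.571, 0.153], [0.782, 0.138], [0.767, -0.035], [0.557, -0.017]]
```

View pics/crop.png

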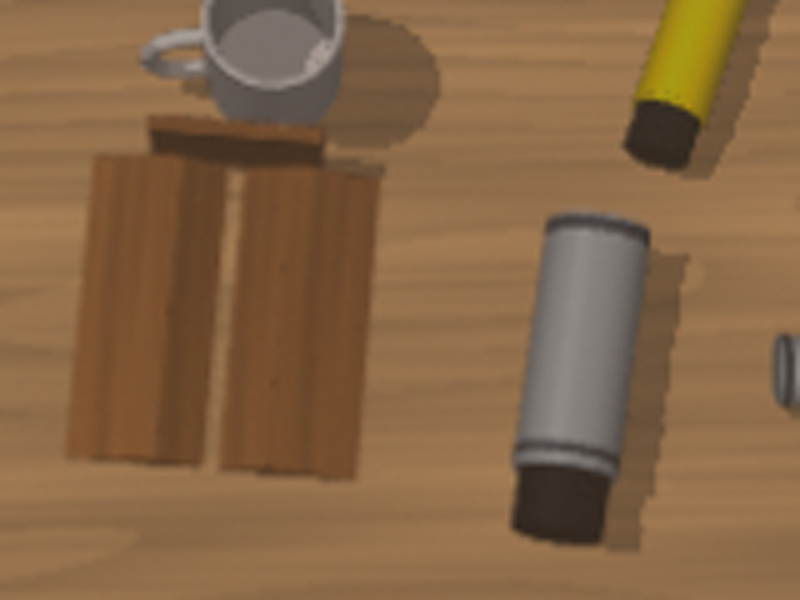

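The crop confirms the large grey flask with its black cap, with the cap at crop (560,505) and the base at (598,225). The rest's ground corners in the crop are (66,458), (94,155), (381,178) and (356,478).

```bash
python3 - <<'E'
from h import *
c=np.array([(66,458),(94,155),(381,178),(356,478),(211,467),(235,172)])/5+[240,125]
P=ray("top",c,0)[:,:2];print(P.round(3).tolist(),P[:4].mean(0))
for a,b in((0,1),(3,2),(4,5)):d=P[b]-P[a];print(np.linalg.norm(d),np.degrees(np.arctan2(d[1],d[0])))
for a,b in((3,0),(2,1)):d=P[b]-P[a];print(np.linalg.norm(d),np.degrees(np.arctan2(d[1],d[0]))-90)
f=np.array([(598,225),(560,505)])/5+[240,125]
Q=ray("top",f,.045)[:,:2];d=Q[0]-Q[1];print(Q,np.linalg.norm(d),np.degrees(np.arctan2(d[1],d[0])))
E
```

```text
[[0.573, 0.15], [0.752, 0.133], [0.735, -0.034], [0.558, -0.015], [0.566, 0.068], [0.74, 0.051]] [0.65452564 0.05864476]
0.18032398744036193 -5.610063482075413
0.1782131126226459 -6.07014508910626
0.17521869545115787 -5.476091563744316
0.16608269188816474 -5.228488561569847
0.16751308211278446 -5.955715553127959
[[ 0.69190925 -0.15422912]
 [ 0.53150477 -0.12692238]] 0.16271217770471222 -9.661232920612234
```

Rest: centre (0.655, 0.059), yaw about −5.6°. Flask: centre (0.606, −0.148), heading −10°, with its base about 28 mm short of the plate, which is consistent with the brief. I'll travel to behind the flask's right side, staying high.

```bash
python3 -m crank '[{"linear":[-0.05,0,-0.028],"dr":[0,-6,0],"hand":1},{"linear":[-0.10,0,-0.056],"dr":[0,-12,0],"hand":1},{"linear":[-0.14,0,-0.078],"dr":[0,-18,0],"hand":1},{"linear":[-0.18,0,-0.10],"dr":[0,-24,0],"hand":1},{"linear":[-0.22,0,-0.122],"dr":[0,-30,0],"hand":1},{"linear":[-0.26,0,-0.145],"dr":[0,-36,0],"hand":1},{"linear":[-0.30,0,-0.167],"dr":[0,-42,0],"hand":1},{"linear":[-0.34,0,-0.19],"dr":[0,-48,0],"hand":1},{"linear":[-0.38,0,-0.212],"dr":[0,-55,0],"hand":1},{"linear":[-0.42,0,-0.234],"dr":[0,-62,0],"hand":1}]'
cat > go.py <<'E'
# print rows' shift/turn needed to reach world xyz and tool-z heading (deg)
from h import *
import sys
def need(p,h):
    o=bot.get_obs();R=toolR();d=R.T@(np.array(p)-o["eef_pos"])
    a=np.degrees(np.arctan2(R[1,2],R[0,2]))
    print("t",round(o["t"],2),"pos",np.round(o["eef_pos"],4),"head",round(a,2),"downz",R[2].round(3),"F",np.round(o["contact_force"],1),"w",round(float(o["gripper_width"]),2));print("need lin",d.round(4),"dr y",round(-(h-a),2))
if __name__=="__main__": need([float(v) for v in sys.argv[1:4]],float(sys.argv[4]))
E
python3 go.py 0.610 -0.209 0.15 -10
```

```text
t: 1.93
eef_pos: [0.493, -0.3352, 0.1986]
tool_rot: [-0.456, 0.456, -0.54, 0.541]
contact_force: [-0.4, -0.6, -0.6]
gripper_width: 1.0
t 1.93 pos [ 0.493  -0.3352  0.1986] head -9.7 downz [ 0.    -1.     0.001] F [-0.4 -0.6 -0.6] w 1.0
need lin [-0.1442  0.0486  0.0941] dr y 0.3
```

```bash
python3 -m crank '[{"linear":[-0.035,0,0.023],"dr":[0,0,0],"hand":1},{"linear":[-0.07,0.01,0.046],"dr":[0,0,0],"hand":1},{"linear":[-0.105,0.02,0.07],"dr":[0,0,0],"hand":1},{"linear":[-0.13,0.035,0.085],"dr":[0,0.3,0],"hand":1},{"linear":[-0.144,0.048,0.094],"dr":[0,0.3,0],"hand":1},{"linear":[-0.144,0.048,0.094],"dr":[0,0.3,0],"hand":1},{"linear":[-0.144,0.048,0.094],"dr":[0,0.3,0],"hand":1}]'
python3 - <<'E'
from h import *
from go import need
need([0.610,-0.209,0.006],-10)
im=bot.read_camera("wrist");cv2.imwrite("pics/w1.png",im)
for n,z in(("flask_base",.03),("flask_cap",.03),("flask_center",.03)):
    for r in bot.place_of("wrist",n)[:2]: print(n,r["score"],r["xy"],ray("wrist",r["xy"],z)[0].round(4))
E
```

```text
t: 2.52
eef_pos: [0.6094, -0.2101, 0.1493]
tool_rot: [0.453, -0.454, 0.543, -0.542]
contact_force: [-0.5, -1.1, 0.1]
gripper_width: 1.0
t 2.52 pos [ 0.6094 -0.2101  0.1493] head -10.19 downz [-0.    -1.    -0.002] F [-0.5 -1.1  0.1] w 1.0
need lin [-0.0012  0.1433  0.0006] dr y -0.19
flask_base 0.93 [424.6, 135.1] [ 0.6967 -0.163   0.03  ]
flask_base 0.77 [338.4, 265.2] [ 0.6147 -0.2552  0.03  ]
flask_cap 0.88 [356.0, 382.9] [ 0.611 -0.376  0.03 ]
flask_cap 0.65 [183.5, 134.8] [ 0.517  -0.1298  0.03  ]
flask_center 0.95 [302.8, 131.8] [ 0.6066 -0.1447  0.03  ]
flask_center 0.92 [344.2, 329.4] [ 0.6095 -0.3171  0.03  ]
```

View pics/w1.png

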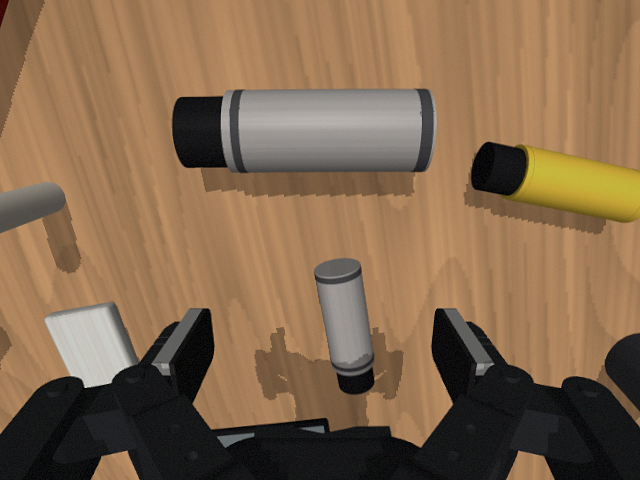

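The wrist view shows the large flask parallel to the jaws, with its cap at (200,132) and base at (430,130). The small look-alike is behind at (345,325), clear of the path. Now I'll descend.

```bash
python3 -m crank '[{"linear":[-0.001,0.03,0],"dr":[0,0,0],"hand":1},{"linear":[-0.001,0.06,0],"dr":[0,0,0],"hand":1},{"linear":[-0.001,0.09,0],"dr":[0,0,0],"hand":1},{"linear":[-0.001,0.115,0],"dr":[0,0,0],"hand":1},{"linear":[-0.001,0.133,0],"dr":[0,0,0],"hand":1},{"linear":[-0.001,0.143,0],"dr":[0,0,0],"hand":1},{"linear":[-0.001,0.143,0],"dr":[0,0,0],"hand":1}]'
python3 go.py 0.610 -0.209 0.006 -10
```

```text
t: 3.3
eef_pos: [0.6079, -0.2112, 0.0055]
tool_rot: [0.452, -0.453, 0.544, -0.543]
contact_force: [-0.8, 0.2, -0.2]
gripper_width: 1.001
t 3.3 pos [ 0.6079 -0.2112  0.0055] head -10.41 downz [ 0.    -1.    -0.003] F [-0.8  0.2 -0.2] w 1.0
need lin [-0.0026 -0.0005  0.0017] dr y -0.41
```

```bash
python3 -m crank '[{"linear":[-0.006,0,0],"dr":[0,0,0],"hand":1},{"linear":[-0.011,0,0],"dr":[0,0,0],"hand":1},{"linear":[-0.015,0,0],"dr":[0,0,0],"hand":1},{"linear":[-0.019,0,0],"dr":[0,0,0],"hand":1},{"linear":[-0.023,0,0],"dr":[0,0,0],"hand":1},{"linear":[-0.027,0,0],"dr":[0,0,0],"hand":1},{"linear":[-0.031,0,0],"dr":[0,0,0],"hand":1},{"linear":[-0.035,0,0],"dr":[0,0,0],"hand":1},{"linear":[-0.039,0,0],"dr":[0,0,0],"hand":1},{"linear":[-0.043,0,0],"dr":[0,0,0],"hand":1}]'
cat > look.py <<'E'
from h import *
from go import need
R0=np.array([.6545,.0587]);a=np.radians(-5.6);B=np.array([[np.cos(a),np.sin(a)],[-np.sin(a),np.cos(a)]])
def look(z=.03,cams=("top","scene")):
    o=bot.get_obs();print("TCP rest frame",(B@(np.array(o["eef_pos"])[:2]-R0)).round(4))
    for c in cams:
        im=bot.read_camera(c);P={}
        for n in("flask_base","flask_cap"):
            L=[B@(ray(c,r["xy"],z)[0,:2]-R0) for r in bot.place_of(c,n) if r["score"]>.3]
            L=[p for p in L if -.18<p[1]<.06 and -.2<p[0]<.12 and (p[0]>-.03)==(n=="flask_base")]
            if L:P[n]=L[0]
        print(c,{k:v.round(4).tolist() for k,v in P.items()})
        if len(P)==2:
            d=P["flask_base"]-P["flask_cap"];print("  len",np.linalg.norm(d).round(3),"rel heading",np.degrees(np.arctan2(d[1],d[0])).round(1),"centre",((P["flask_base"]+P["flask_cap"])/2).round(4))
if __name__=="__main__":
    import sys
    look(float(sys.argv[1]) if len(sys.argv)>1 else .03);need([0.6,0,.006],-5.6)
E
python3 look.py
```

```text
t: 4.13
eef_pos: [0.6175, -0.1678, 0.0073]
tool_rot: [-0.453, 0.453, -0.543, 0.543]
contact_force: [-0.7, -2.3, 7.8]
gripper_width: 0.997
TCP rest frame [-0.0148 -0.229 ]
top {}
scene {}
t 4.43 pos [ 0.6174 -0.1684  0.0073] head -10.34 downz [ 0. -1.  0.] F [-0.8 -0.8  2.8] w 1.0
need lin [-0.1625  0.0013 -0.0473] dr y -4.74
```

```bash
sed -i 's/-.18<p\[1\]/-.25<p[1]/' look.py; python3 look.py
```

```text
TCP rest frame [-0.0148 -0.2296]
top {'flask_base': [0.0597, -0.2062], 'flask_cap': [-0.1243, -0.1973]}
  len 0.184 rel heading -2.8 centre [-0.0323 -0.2017]
scene {'flask_base': [0.0634, -0.2082], 'flask_cap': [-0.1242, -0.205]}
  len 0.188 rel heading -1.0 centre [-0.0304 -0.2066]
t 4.73 pos [ 0.6174 -0.1683  0.0073] head -10.34 downz [ 0. -1. -0.] F [-0.9 -0.5  4.4] w 1.0
need lin [-0.1625  0.0012 -0.0473] dr y -4.74
```

```bash
python3 - <<'E'
from h import *
im=bot.read_camera("scene")[200:380,200:440]
t=bot.read_camera("wrist")
cv2.imwrite("pics/s2.png",np.vstack([cv2.resize(im,(480,360),interpolation=2)[:300],cv2.resize(t,(400,300))[:, :].repeat(1,1) if 0 else cv2.copyMakeBorder(cv2.resize(t,(400,300)),0,0,0,80,0)]))
E
```

```text
(no output)
```

View pics/s2.png

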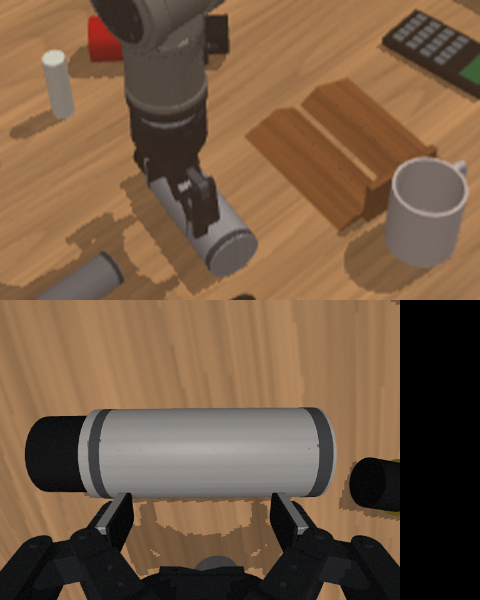

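```bash
python3 - <<'E'
from h import *
from look import B,R0
import numpy as np
im=bot.read_camera("wrist")
for n in ("flask_base","flask_cap","flask_center"):
    for r in bot.place_of("wrist",n)[:2]: print(n,round(r["score"],2),r["xy"],(B@(ray("wrist",r["xy"],.03)[0,:2]-R0)).round(4))
r=bot.cut_out("wrist","flask")[0];m=r["pixels"];col=m[:,330:400].any(1).nonzero()[0];print(r["extent"],col.min(),col.max())
p=bot.camera_params("wrist");H=np.array(p["hand_eye"]);print(H.round(3))
o=bot.get_obs();R=toolR();c=R@H[:3,3]+o["eef_pos"];print("cam",c)
# tangent rays at col 365: axis line position in tool-x
t=[]
for v in (col.min(),col.max()):
    g=ray("wrist",[365,v],0)[0]-c; g=R.T@g; t.append(np.arctan2(g[0],g[1]))
cx=H[:3,3]; # angle bisector through axis at height .03
h=c[2]-.03; ang=(t[0]+t[1])/2; print("axis at tool x",cx[0]+h*np.tan(ang),"halfangle radius",abs(t[0]-t[1])/2, np.hypot(h,h*np.tan(ang))*np.sin(abs(t[0]-t[1])/2))
E
```

```text
flask_base 0.92 [499.0, 242.9] [ 0.0628 -0.209 ]
flask_base 0.85 [346.2, 438.1] [-0.0092 -0.3097]
flask_cap 0.89 [585.1, 295.0] [ 0.1052 -0.2377]
flask_cap 0.79 [79.8, 245.0] [-0.1183 -0.195 ]
flask_center 0.74 [291.1, 246.8] [-0.0262 -0.2033]
[312.3, 409.2, 378.5, 431.2] 409 431
[[-0.     0.953  0.304 -0.078]
 [ 0.    -0.304  0.953 -0.177]
 [ 1.     0.    -0.    -0.   ]
 [ 0.     0.     0.     1.   ]]
cam [ 0.63116033 -0.0917106   0.18383244]
axis at tool x 0.0676562954679538 halfangle radius 0.02443094379209243 0.005168059116634664
```

```bash
python3 -m crank '[{"linear":[-0.003,0,0],"dr":[0,0,0],"hand":1},{"linear":[-0.006,0,0],"dr":[0,0,0],"hand":1},{"linear":[-0.009,0,0],"dr":[0,0,0],"hand":1},{"linear":[-0.012,0,0],"dr":[0,0,0],"hand":1},{"linear":[-0.015,0,0],"dr":[0,0,0],"hand":1},{"linear":[-0.018,0,0],"dr":[0,0,0],"hand":1},{"linear":[-0.021,0,0],"dr":[0,0,0],"hand":1},{"linear":[-0.024,0,0],"dr":[0,0,0],"hand":1}]'
python3 look.py; python3 - <<'E'
from h import *
from look import B,R0
im=bot.read_camera("wrist");print(bot.camera_params("wrist")["K"][0])
for n in ("flask_base","flask_cap","flask_center"):
    for r in bot.place_of("wrist",n)[:2]: print(n,round(r["score"],2),r["xy"],(B@(ray("wrist",r["xy"],.03)[0,:2]-R0)).round(4))
E
```

```text
t: 5.75
eef_pos: [0.6219, -0.1472, 0.0113]
tool_rot: [-0.452, 0.453, -0.542, 0.545]
contact_force: [-13.9, -5.5, 39.4]
gripper_width: 1.003
TCP rest frame [-0.0123 -0.2081]
top {'flask_base': [0.0619, -0.1974], 'flask_cap': [-0.121, -0.1889]}
  len 0.183 rel heading -2.7 centre [-0.0295 -0.1932]
scene {'flask_base': [0.0625, -0.1961], 'flask_cap': [-0.1127, -0.1903]}
  len 0.175 rel heading -1.9 centre [-0.0251 -0.1932]
t 6.05 pos [ 0.6221 -0.1462  0.0115] head -10.43 downz [ 0.003 -1.     0.001] F [-14.   -3.7  35.4] w 1.0
need lin [-0.1398  0.005  -0.0482] dr y -4.83
[382.38952611   0.         322.36668647]
flask_base 0.76 [494.4, 264.8] [ 0.0658 -0.1986]
flask_cap 0.62 [569.9, 326.4] [ 0.1055 -0.2344]
flask_cap 0.56 [90.3, 265.8] [-0.1164 -0.1838]
flask_center 0.87 [291.5, 261.4] [-0.0247 -0.1892]
```

```bash
python3 - <<'E'
from h import *
im=bot.read_camera("scene")[220:350,240:350]
t=bot.read_camera("wrist")[120:440]
cv2.imwrite("pics/s3.png",np.hstack([cv2.resize(im,(440,520),interpolation=2),cv2.copyMakeBorder(cv2.resize(t,(360,180)),0,340,0,0,0)]))
E
```

```text
(no output)
```

View pics/s3.png

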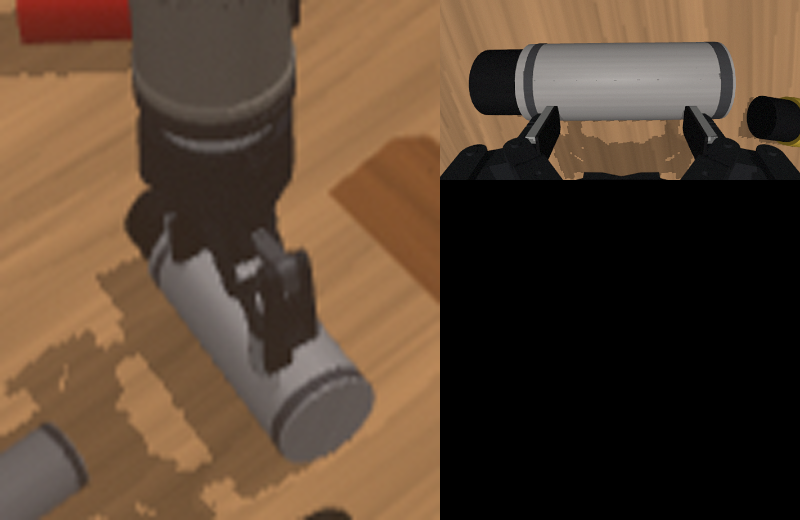

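The fingertips appear to ride on the flask's upper flank (Fz about 35 N), so the open tips must sit higher than I assumed. I'll back off straight up and measure the fingers in the wrist picture.

```bash
python3 -m crank '[{"linear":[0,-0.01,0],"dr":[0,0,0],"hand":1},{"linear":[0,-0.03,0],"dr":[0,0,0],"hand":1},{"linear":[0.01,-0.06,0],"dr":[0,0,0],"hand":1},{"linear":[0.03,-0.09,0],"dr":[0,0,0],"hand":1},{"linear":[0.05,-0.10,0],"dr":[0,0,0],"hand":1},{"linear":[0.05,-0.10,0],"dr":[0,0,0],"hand":1}]'
python3 look.py; python3 - <<'E'
from h import *
im=bot.read_camera("wrist");p=bot.camera_params("wrist");K=np.array(p["K"]);H=np.array(p["hand_eye"]);print(p["k1"],K[1])
def pr(P):
    c=H[:3,:3].T@(np.array(P)-H[:3,3]);s=c[:2]/c[2];s=s*(1+p["k1"]*(s@s));return (K[:2,:2]@s+K[:2,2])
for y,col in((0,(0,0,255)),(-.013,(0,255,0)),(-.032,(255,0,0)),(-.05,(0,255,255))):
    for x in(-.011,0,.011):
        for z in(.0425,.057): u=pr((x,y,z));cv2.circle(im,tuple(int(v) for v in u),2,col,-1)
cv2.imwrite("pics/w4.png",cv2.resize(im[220:440,320:640],(800,550)))
E
```

```text
t: 6.85
eef_pos: [0.614, -0.1991, 0.1103]
tool_rot: [-0.452, 0.451, -0.542, 0.546]
contact_force: [-0.0, -1.8, 0.4]
gripper_width: 0.998
TCP rest frame [-0.0152 -0.2605]
top {'flask_base': [0.0669, -0.2037], 'flask_cap': [-0.1211, -0.1791]}
  len 0.19 rel heading -7.5 centre [-0.0271 -0.1914]
scene {'flask_base': [0.0633, -0.195], 'flask_cap': [-0.1126, -0.1896]}
  len 0.176 rel heading -1.8 centre [-0.0246 -0.1923]
t 7.15 pos [ 0.6123 -0.1916  0.1059] head -10.2 downz [-0.001 -1.    -0.002] F [-0.2  0.2  0.2] w 1.0
need lin [-0.1863  0.1002 -0.0459] dr y -4.6
-0.06168006563648059 [  0.         382.38952611 238.95030829]
```

View pics/w4.png

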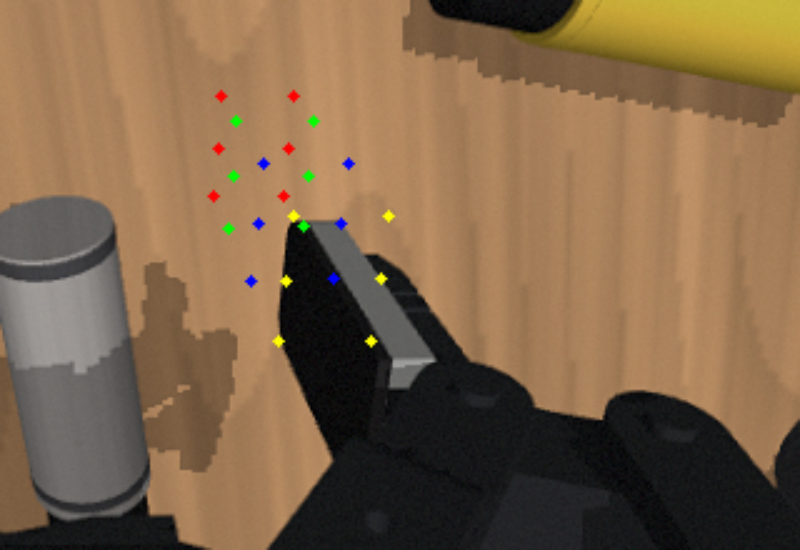

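The open fingertip at (290,222) in the crop falls on the overlay for 50 mm behind the TCP, not 13 mm. The contact geometry also gave about 49 mm, so I'll take open tip z = TCP z + 0.049. The flask has only rolled about 15 mm towards the rest and lies still. I'll descend with the tips about 20 mm above the desk (TCP z ≈ −0.029), watching the force.

```bash
python3 -m crank '[{"linear":[0,0.03,0],"dr":[0,0,0],"hand":1},{"linear":[0,0.06,0],"dr":[0,0,0],"hand":1},{"linear":[0,0.085,0],"dr":[0,0,0],"hand":1},{"linear":[0,0.105,0],"dr":[0,0,0],"hand":1},{"linear":[0,0.12,0],"dr":[0,0,0],"hand":1},{"linear":[0,0.13,0],"dr":[0,0,0],"hand":1},{"linear":[0,0.135,0],"dr":[0,0,0],"hand":1},{"linear":[0,0.135,0],"dr":[0,0,0],"hand":1}]'
python3 look.py
```

```text
t: 7.87
eef_pos: [0.6125, -0.1932, -0.0286]
tool_rot: [0.453, -0.453, 0.543, -0.542]
contact_force: [0.3, -0.6, -0.0]
gripper_width: 0.997
TCP rest frame [-0.0173 -0.2548]
top {'flask_base': [0.0675, -0.2074], 'flask_cap': [-0.1215, -0.1783]}
  len 0.191 rel heading -8.8 centre [-0.027  -0.1928]
scene {'flask_base': [0.0645, -0.1956], 'flask_cap': [-0.1132, -0.1878]}
  len 0.178 rel heading -2.5 centre [-0.0244 -0.1917]
t 8.17 pos [ 0.6136 -0.1938 -0.0266] head -10.33 downz [ 0.    -1.     0.002] F [-0.1  0.3 -0.6] w 1.0
need lin [-0.1882 -0.0328 -0.048 ] dr y -4.73
```

There is no contact at TCP z = −0.029, which confirms the offset. Now I'll push.

```bash
python3 -m crank '[{"linear":[-0.006,0,0],"dr":[0,0,0],"hand":1},{"linear":[-0.011,0,0],"dr":[0,0,0],"hand":1},{"linear":[-0.015,0,0],"dr":[0,0,0],"hand":1},{"linear":[-0.019,0,0],"dr":[0,0,0],"hand":1},{"linear":[-0.023,0,0],"dr":[0,0,0],"hand":1},{"linear":[-0.027,0,0],"dr":[0,0,0],"hand":1},{"linear":[-0.031,0,0],"dr":[0,0,0],"hand":1},{"linear":[-0.035,0,0],"dr":[0,0,0],"hand":1},{"linear":[-0.039,0,0],"dr":[0,0,0],"hand":1},{"linear":[-0.043,0,0],"dr":[0,0,0],"hand":1}]'
python3 look.py
```

```text
t: 9.0
eef_pos: [0.6205, -0.1509, -0.0278]
tool_rot: [-0.453, 0.453, -0.543, 0.543]
contact_force: [0.5, 1.0, -0.3]
gripper_width: 1.001
TCP rest frame [-0.0134 -0.2119]
top {'flask_base': [0.0606, -0.1804], 'flask_cap': [-0.1193, -0.159]}
  len 0.181 rel heading -6.8 centre [-0.0294 -0.1697]
scene {'flask_base': [0.0655, -0.1748]}
t 9.3 pos [ 0.6204 -0.1517 -0.0278] head -10.34 downz [ 0. -1. -0.] F [-0.1 -0.2  2. ] w 1.0
need lin [-0.1455 -0.0339 -0.0473] dr y -4.74
```

```bash
python3 -m crank '[{"linear":[-0.003,0,0],"dr":[0,0,0],"hand":1},{"linear":[-0.007,0,0],"dr":[0,0,0],"hand":1},{"linear":[-0.012,0,0],"dr":[0,0,0],"hand":1},{"linear":[-0.017,0,0],"dr":[0,0,0],"hand":1},{"linear":[-0.022,0,0],"dr":[0,0,0],"hand":1},{"linear":[-0.027,0,0],"dr":[0,0,0],"hand":1},{"linear":[-0.032,0,0],"dr":[0,0,0],"hand":1},{"linear":[-0.037,0,0],"dr":[0,0,0],"hand":1},{"linear":[-0.042,0,0],"dr":[0,0,0],"hand":1},{"linear":[-0.046,0,0],"dr":[0,0,0],"hand":1}]'
python3 look.py
```

```text
t: 10.13
eef_pos: [0.6288, -0.1051, -0.0278]
tool_rot: [0.453, -0.453, 0.543, -0.543]
contact_force: [0.0, -0.5, 0.2]
gripper_width: 1.003
TCP rest frame [-0.0095 -0.1656]
top {'flask_base': [0.0695, -0.128], 'flask_cap': [-0.1156, -0.1181]}
  len 0.185 rel heading -3.1 centre [-0.0231 -0.123 ]
scene {'flask_base': [0.0702, -0.1228]}
t 10.43 pos [ 0.6286 -0.1065 -0.0278] head -10.35 downz [ 0. -1. -0.] F [ 0.2 -0.6 -0.1] w 1.0
need lin [-0.0997 -0.0339 -0.0473] dr y -4.75
```

```bash
python3 -m crank '[{"linear":[-0.004,0,0],"dr":[0,0,0],"hand":1},{"linear":[-0.009,0,0],"dr":[0,0,0],"hand":1},{"linear":[-0.014,0,0],"dr":[0,0,0],"hand":1},{"linear":[-0.019,0,0],"dr":[0,0,0],"hand":1},{"linear":[-0.024,0,0],"dr":[0,-0.5,0],"hand":1},{"linear":[-0.029,0,0],"dr":[0,-1.5,0],"hand":1},{"linear":[-0.034,0,0],"dr":[0,-2.5,0],"hand":1},{"linear":[-0.039,0,0],"dr":[0,-3.5,0],"hand":1},{"linear":[-0.044,0,0],"dr":[0,-4.7,0],"hand":1},{"linear":[-0.048,0,0],"dr":[0,-4.7,0],"hand":1}]'
python3 look.py
```

```text
t: 11.27
eef_pos: [0.6374, -0.0594, -0.0277]
tool_rot: [-0.475, 0.475, -0.523, 0.524]
contact_force: [-0.9, -3.8, 1.7]
gripper_width: 1.001
TCP rest frame [-0.0055 -0.1192]
top {'flask_base': [0.075, -0.085], 'flask_cap': [-0.1053, -0.0733]}
  len 0.181 rel heading -3.7 centre [-0.0152 -0.0791]
scene {'flask_base': [0.0664, -0.0673]}
t 11.57 pos [ 0.6371 -0.0586 -0.0279] head -5.63 downz [-0. -1. -0.] F [ 0.1 -0.2 -0.6] w 1.0
need lin [-0.0547 -0.0339 -0.0427] dr y -0.03
```

```bash
python3 -m crank '[{"linear":[-0.003,0,0],"dr":[0,0,0],"hand":1},{"linear":[-0.007,0,0],"dr":[0,0,0],"hand":1},{"linear":[-0.011,0,0],"dr":[0,0,0],"hand":1},{"linear":[-0.015,0,0],"dr":[0,0,0],"hand":1},{"linear":[-0.019,0,0],"dr":[0,0,0],"hand":1},{"linear":[-0.023,0,0],"dr":[0,0,0],"hand":1},{"linear":[-0.027,0,0],"dr":[0,0,0],"hand":1},{"linear":[-0.031,0,0],"dr":[0,0,0],"hand":1},{"linear":[-0.034,0,0],"dr":[0,0,0],"hand":1},{"linear":[-0.036,0,0],"dr":[0,0,0],"hand":1}]'
python3 look.py 0.042
```

```text
t: 12.4
eef_pos: [0.6408, -0.0222, -0.0278]
tool_rot: [0.475, -0.475, 0.524, -0.524]
contact_force: [-0.6, -3.3, 2.2]
gripper_width: 0.998
TCP rest frame [-0.0057 -0.0818]
top {'flask_base': [0.079, -0.0411], 'flask_cap': [-0.1167, -0.0427]}
  len 0.196 rel heading 0.5 centre [-0.0189 -0.0419]
scene {'flask_base': [0.0707, -0.0331]}
t 12.7 pos [ 0.6406 -0.0223 -0.028 ] head -5.6 downz [-0.001 -1.    -0.   ] F [ 0.9 -0.7 -0.2] w 1.0
need lin [-0.0183 -0.034  -0.0426] dr y 0.0
```

```bash
python3 -m crank '[{"linear":[-0.002,0,0],"dr":[0,0,0],"hand":1},{"linear":[-0.004,0,0],"dr":[0,0,0],"hand":1},{"linear":[-0.006,0,0],"dr":[0,0,0],"hand":1},{"linear":[-0.008,0,0],"dr":[0,0,0],"hand":1},{"linear":[-0.010,0,0],"dr":[0,0,0],"hand":1},{"linear":[-0.012,0,0],"dr":[0,0,0],"hand":1},{"linear":[-0.014,0,0],"dr":[0,0,0],"hand":1},{"linear":[-0.015,0,0],"dr":[0,0,0],"hand":1},{"linear":[-0.015,0,0],"dr":[0,0,0],"hand":1},{"linear":[-0.015,0,0],"dr":[0,0,0],"hand":1}]'
python3 look.py 0.032
```

```text
t: 13.53
eef_pos: [0.6423, -0.0078, -0.0278]
tool_rot: [0.475, -0.475, 0.524, -0.524]
contact_force: [0.2, -0.8, 0.0]
gripper_width: 0.999
TCP rest frame [-0.0057 -0.0674]
top {'flask_base': [0.0718, -0.0063], 'flask_cap': [-0.1125, 0.0006]}
  len 0.184 rel heading -2.1 centre [-0.0203 -0.0028]
scene {'flask_base': [0.0728, 0.0039]}
t 13.83 pos [ 0.6423 -0.0082 -0.0278] head -5.63 downz [ 0. -1.  0.] F [-0.5  1.  -0.5] w 1.0
need lin [-0.004  -0.0338 -0.0429] dr y -0.03
```

The flask is in the V, square, with its axis at y≈0 and its base about 18 mm short of the plate. I'll withdraw up, shut the fingers and turn 90° so the flat finger sides face the cap.

```bash
python3 -m crank '[{"linear":[0.012,0,0],"dr":[0,0,0],"hand":1},{"linear":[0.022,-0.01,0],"dr":[0,0,0],"hand":1},{"linear":[0.025,-0.045,0],"dr":[0,0,0],"hand":1},{"linear":[0.025,-0.085,0],"dr":[0,0,0],"hand":1},{"linear":[0.025,-0.125,0],"dr":[0,0,0],"hand":1},{"linear":[0.025,-0.14,-0.03],"dr":[0,7,0],"hand":0},{"linear":[0.015,-0.14,-0.06],"dr":[0,14,0],"hand":-1},{"linear":[0,-0.14,-0.09],"dr":[0,21,0],"hand":-1},{"linear":[-0.02,-0.14,-0.12],"dr":[0,28,0],"hand":-1},{"linear":[-0.04,-0.14,-0.14],"dr":[0,35,0],"hand":-1}]' && python3 - <<'E'
from h import *
from go import need
print(np.round(bot.get_obs()["q"],2));need([0.500,0.074,0.10],-95.6)
E
```

```text
t: 14.67
eef_pos: [0.5042, 0.044, 0.1129]
tool_rot: [-0.292, 0.293, -0.644, 0.644]
contact_force: [-0.6, 0.4, 0.6]
gripper_width: 0.298
[ 0.03  0.33 -0.29  2.02  0.13  0.81 -1.05]
t 14.67 pos [0.5042 0.044  0.1129] head -41.13 downz [ 0.001 -1.     0.   ] F [-0.6  0.4  0.6] w 0.3
need lin [-0.0199  0.0129 -0.0229] dr y 54.47
```

```bash
python3 -m crank '[{"linear":[-0.005,0,-0.005],"dr":[0,7,0],"hand":-1},{"linear":[-0.01,0,-0.01],"dr":[0,14,0],"hand":-1},{"linear":[-0.015,0,-0.015],"dr":[0,21,0],"hand":-1},{"linear":[-0.02,0,-0.02],"dr":[0,28,0],"hand":-1},{"linear":[-0.02,0,-0.023],"dr":[0,35,0],"hand":-1},{"linear":[-0.02,0,-0.023],"dr":[0,42,0],"hand":-1},{"linear":[-0.02,0,-0.023],"dr":[0,49,0],"hand":-1},{"linear":[-0.02,0,-0.023],"dr":[0,54.5,0],"hand":-1},{"linear":[-0.02,0,-0.023],"dr":[0,54.5,0],"hand":-1}]' && python3 - <<'E'
from h import *
from go import need
from look import look,B,R0
need([0.500,0.074,0.0],-95.6);look(.032)
im=bot.read_camera("wrist");p=bot.camera_params("wrist");K=np.array(p["K"]);H=np.array(p["hand_eye"])
for n in ("flask_cap","flask_center"):
    for r in bot.place_of("wrist",n)[:2]: print(n,round(r["score"],2),r["xy"],(B@(ray("wrist",r["xy"],.032)[0,:2]-R0)).round(4))
def pr(P):
    c=H[:3,:3].T@(np.array(P)-H[:3,3]);s=c[:2]/c[2];s=s*(1+p["k1"]*(s@s));return (K[:2,:2]@s+K[:2,2])
for y,col in((0,(0,0,255)),(-.02,(0,255,0)),(-.036,(255,0,0)),(-.05,(0,255,255))):
    for z in(-.02,.02): cv2.circle(im,tuple(int(v) for v in pr((-.011,y,z))),2,col,-1)
cv2.imwrite("pics/w5.png",im)
E
```

```text
t: 15.42
eef_pos: [0.5027, 0.0744, 0.113]
tool_rot: [0.033, -0.034, -0.706, 0.706]
contact_force: [1.0, -0.7, 0.6]
gripper_width: -0.002
t 15.42 pos [0.5027 0.0744 0.113 ] head -95.4 downz [-0.001 -1.     0.   ] F [ 1.  -0.7  0.6] w -0.0
need lin [0.0028 0.113  0.0006] dr y 0.2
TCP rest frame [-0.1526  0.0008]
top {'flask_base': [0.0758, -0.0071]}
scene {'flask_base': [0.0706, 0.0004]}
flask_cap 0.64 [34.0, 67.1] [-0.0425  0.189 ]
flask_cap 0.61 [320.4, 163.9] [-0.105   0.0034]
flask_center 0.92 [328.2, 18.5] [-0.017  -0.0006]
```

View pics/w5.png

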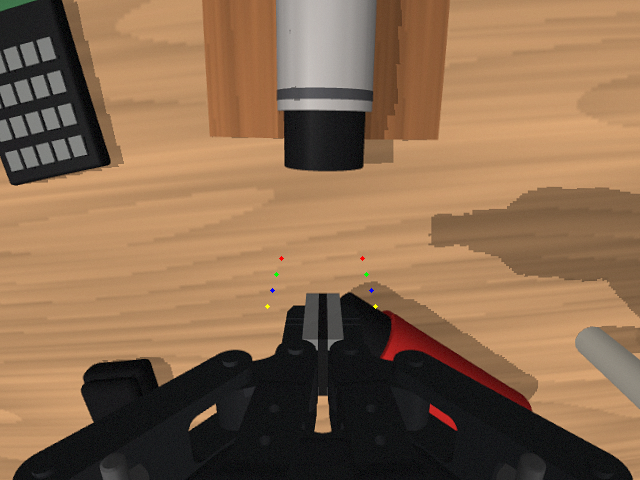

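The wrist view shows the flask in the V with its cap face at (325,168), on the V axis. The shut tips are at (323,293), about 37 mm behind the TCP. The cap face is at rest x ≈ −0.107. I'll descend with the tips about 20 mm above the desk and a little ahead, clear of the red flask.

```bash
python3 -m crank '[{"linear":[-0.012,0.02,0],"dr":[0,0,0],"hand":-1},{"linear":[-0.012,0.05,0],"dr":[0,0,0],"hand":-1},{"linear":[-0.012,0.08,0],"dr":[0,0,0],"hand":-1},{"linear":[-0.012,0.105,0],"dr":[0,0,0],"hand":-1},{"linear":[-0.012,0.12,0],"dr":[0,0,0],"hand":-1},{"linear":[-0.012,0.128,0],"dr":[0,0.2,0],"hand":-1},{"linear":[-0.012,0.13,0],"dr":[0,0.2,0],"hand":-1},{"linear":[-0.012,0.13,0],"dr":[0,0.2,0],"hand":-1}]';python3 - <<'E'
from go import need
from look import look
look(.032);need([.6,0,0],-95.6)
E
```

```text
t: 16.53
eef_pos: [0.5145, 0.0746, -0.0179]
tool_rot: [0.033, -0.033, -0.706, 0.706]
contact_force: [0.1, 0.4, -0.7]
gripper_width: -0.004
TCP rest frame [-0.1409  0.0021]
top {'flask_base': [0.0769, 0.001]}
scene {'flask_base': [0.0788, 0.003], 'flask_cap': [-0.1149, -0.0118]}
  len 0.194 rel heading 4.4 centre [-0.018  -0.0044]
t 16.83 pos [ 0.5152  0.0747 -0.0169] head -95.32 downz [-0.002 -1.    -0.001] F [ 0.4 -0.3 -0.5] w 0.0
need lin [-0.0914 -0.0168  0.0665] dr y 0.28
```

```bash
python3 -m crank '[{"linear":[-0.005,0,0],"dr":[0,0.3,0],"hand":-1},{"linear":[-0.010,0,0],"dr":[0,0.3,0],"hand":-1},{"linear":[-0.014,0,0],"dr":[0,0.3,0],"hand":-1},{"linear":[-0.017,0,0],"dr":[0,0.3,0],"hand":-1},{"linear":[-0.020,0,0],"dr":[0,0.3,0],"hand":-1},{"linear":[-0.023,0,0],"dr":[0,0.3,0],"hand":-1},{"linear":[-0.026,0,0],"dr":[0,0.3,0],"hand":-1},{"linear":[-0.029,0,0],"dr":[0,0.3,0],"hand":-1},{"linear":[-0.032,0,0],"dr":[0,0.3,0],"hand":-1},{"linear":[-0.034,0,0],"dr":[0,0.3,0],"hand":-1}]';python3 - <<'E'
from go import need
from look import look
look(.032,("scene",));need([.6,0,0],-95.6)
E
```

```text
t: 17.67
eef_pos: [0.5485, 0.0714, -0.0179]
tool_rot: [0.035, -0.035, -0.706, 0.706]
contact_force: [-1.2, 1.0, 0.3]
gripper_width: 0.0
TCP rest frame [-0.1068  0.0023]
scene {'flask_base': [0.0831, 0.0019], 'flask_cap': [-0.0876, -0.0074]}
  len 0.171 rel heading 3.1 centre [-0.0022 -0.0028]
t 17.82 pos [ 0.5487  0.0714 -0.0178] head -95.63 downz [-0.001 -1.    -0.   ] F [-1.   0.1  0.8] w 0.0
need lin [-0.0581 -0.0177  0.066 ] dr y -0.03
```

```bash
python3 -m crank '[{"linear":[-0.001,0,0],"dr":[0,0,0],"hand":-1},{"linear":[-0.002,0,0],"dr":[0,0,0],"hand":-1},{"linear":[-0.003,0,0],"dr":[0,0,0],"hand":-1},{"linear":[-0.004,0,0],"dr":[0,0,0],"hand":-1},{"linear":[-0.005,0,0],"dr":[0,0,0],"hand":-1},{"linear":[-0.006,0,0],"dr":[0,0,0],"hand":-1}]';python3 go.py .6 0 0 -95.6
```

```text
t: 18.32
eef_pos: [0.5536, 0.0709, -0.0179]
tool_rot: [0.035, -0.034, -0.706, 0.706]
contact_force: [-4.7, 0.5, 2.3]
gripper_width: 0.003
t 18.32 pos [ 0.5536  0.0709 -0.0179] head -95.62 downz [ 0.001 -1.     0.   ] F [-4.7  0.5  2.3] w 0.0
need lin [-0.0531 -0.018   0.066 ] dr y -0.02
```

```bash
python3 -m crank '[{"linear":[-0.001,0,0],"dr":[0,0,0],"hand":-1},{"linear":[-0.002,0,0],"dr":[0,0,0],"hand":-1},{"linear":[-0.003,0,0],"dr":[0,0,0],"hand":-1},{"linear":[-0.004,0,0],"dr":[0,0,0],"hand":-1}]';python3 go.py .6 0 0 -95.6
```

```text
t: 18.65
eef_pos: [0.5536, 0.0706, -0.0186]
tool_rot: [0.037, -0.032, -0.706, 0.707]
contact_force: [-14.8, 1.2, 7.8]
gripper_width: -0.001
t 18.65 pos [ 0.5536  0.0706 -0.0186] head -95.59 downz [ 0.008 -1.     0.002] F [-14.8   1.2   7.8] w -0.0
need lin [-0.0529 -0.019   0.0658] dr y 0.01
```

The push stalled with the finger face at rest x ≈ −0.091 (cap expected at −0.090) and force rising to 15 N, so the base is against the plate. Backing off now.

```bash
python3 -m crank '[{"linear":[0.003,0,0],"dr":[0,0,0],"hand":-1},{"linear":[0.007,0,0],"dr":[0,0,0],"hand":-1},{"linear":[0.014,0,0],"dr":[0,0,0],"hand":-1},{"linear":[0.024,0,0],"dr":[0,0,0],"hand":-1},{"linear":[0.03,-0.02,0],"dr":[0,0,0],"hand":-1},{"linear":[0.03,-0.06,0],"dr":[0,0,0],"hand":-1},{"linear":[0.03,-0.10,0],"dr":[0,0,0],"hand":-1},{"linear":[0.04,-0.14,0],"dr":[0,0,0],"hand":-1},{"linear":[0.04,-0.17,0],"dr":[0,0,0],"hand":-1},{"linear":[0.04,-0.17,0],"dr":[0,0,0],"hand":-1}]';python3 - <<'E'
from h import *
from look import look,B,R0
look(.032)
im=bot.read_camera("wrist")
for n in("flask_cap","flask_center"):
    for r in bot.place_of("wrist",n)[:2]: print(n,round(r["score"],2),r["xy"],(B@(ray("wrist",r["xy"],.032)[0,:2]-R0)).round(4))
s=bot.read_camera("scene");t=bot.read_camera("top")
cv2.imwrite("pics/f.png",np.hstack([cv2.resize(s[220:360,290:450],(400,350),interpolation=2),cv2.resize(t[120:260,220:380],(400,350),interpolation=2)]))
cv2.imwrite("pics/ft.png",t)
a=cv2.imread("pics/top0.png");d=cv2.absdiff(a,t).max(2);print([ (n,int(d[y-8:y+8,x-8:x+8].mean())) for n,x,y in(("calc",208,197),("mug",294,132),("phone",469,237),("mouse",214,298),("glue",363,283),("pb",425,286),("box",123,200),("yellow",378,135),("smallgrey",416,199),("red",307,286),("pink",420,352))])
E
```

```text
t: 19.48
eef_pos: [0.5218, 0.0754, 0.1587]
tool_rot: [-0.031, 0.039, 0.707, -0.705]
contact_force: [0.3, -0.1, -0.5]
gripper_width: -0.004
TCP rest frame [-0.1336  0.0036]
top {'flask_base': [0.0928, 0.0077]}
scene {'flask_base': [0.0925, 0.0061], 'flask_cap': [-0.091, -0.0034]}
  len 0.184 rel heading 3.0 centre [0.0007 0.0013]
flask_cap 0.95 [334.2, 315.1] [-0.2243 -0.0086]
flask_cap 0.61 [321.8, 157.8] [-0.0899  0.0021]
flask_center 0.84 [325.4, 26.5] [ 0.0016 -0.0004]
flask_center 0.68 [414.2, 361.6] [-0.2726 -0.0822]
[('calc', 2), ('mug', 4), ('phone', 3), ('mouse', 1), ('glue', 4), ('pb', 40), ('box', 3), ('yellow', 5), ('smallgrey', 4), ('red', 71), ('pink', 5)]
```

View pics/f.png

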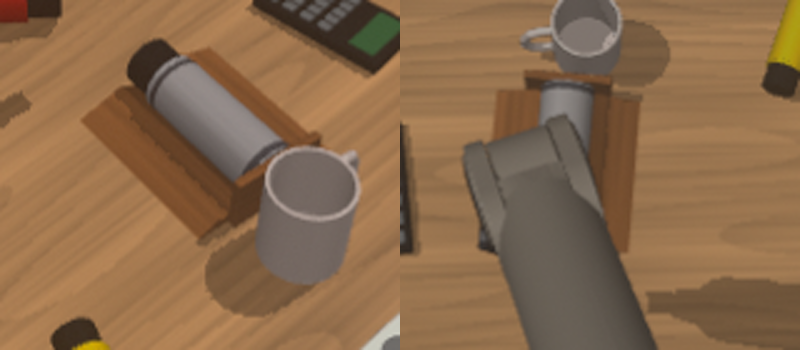

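The picture shows the flask lying in the V with its base against the end plate and the mug untouched. The red and power-bank differences look like the arm or its shadow. I'll check those in the scene view, then hand in.

```bash
python3 - <<'E'
from h import *
s=bot.read_camera("scene")
for n in("power_bank","glue_stick","mouse","phone"):
    print(n,[(np.round(r["xy"]).tolist(),ray("scene",r["xy"],0)[0,:2].round(3).tolist()) for r in bot.place_of("scene",n)[:1]])
a=cv2.imread("pics/scene0.png");d=cv2.absdiff(a,s).max(2);print("red diff",d[210:228,250:310].mean(),"pb",d[280:295,150:180].mean())
print([(r["score"],np.round(r["xy"])) for r in bot.place_of("scene","flask_base")[:4]])
bot.hand_in()
E
```

```text
power_bank [([168.0, 290.0], [0.365, -0.33])]
glue_stick [([231.0, 256.0], [0.375, -0.156])]
mouse [([340.0, 181.0], [0.345, 0.252])]
phone [([143.0, 360.0], [0.495, -0.464])]
red diff 4.087037037037037 pb 49.04
[(0.97, array([104., 233.])), (0.86, array([256., 333.])), (0.75, array([241., 217.])), (0.75, array([345., 412.]))]
the job is handed in; nothing more can be done
```

The large grey flask is in the V with its base against the end plate, and the job was handed in at about 20 s. I rolled it over the desk and up the ramp with the open fingers, then pushed it endways by its cap with the fingers shut. It was never gripped, lifted or stood up.

**Last checks**
- **Flask:** centre at rest (0.001, 0.001) m and cap face at x ≈ −0.090. The base read 0.0925, so it agrees with the plate at 0.090 within 3 mm. The cap push stalled at about 15 N at the expected place.
- **Robot:** clear of the flask, raised above the desk, with the contact force at about zero.
- **Other things:** calculator, mug, phone, mouse, glue stick and box unchanged in the pictures.

**What went wrong or disagreed**
- **First push:** the open fingertips are about 49 mm behind the reported TCP, not 13 mm as I took it. The fingers rode onto the top of the flask and pressed with 35 to 39 N before I backed off. The flask only rolled about 15 mm, and I carried on with a corrected height.
- **Heading:** the cameras disagreed by a few degrees on the flask's heading at several steps, and the scene camera still read 3° at the end. I put that down to the networks, since the flask lies in the V in the picture.
- **Power bank:** the pictures differ there, but the networks still find it within 5 mm of where it was, so I take the difference as the arm's shadow.

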